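# Snap the blade cassette into its dock beside the scroll saw

## Task

Take the longer of the two grey blade cassettes by its top fin and push it straight down into the wooden dock, past the spring catch, until it sits fully home on the dock's floor and the catch has clicked back over its end. Let go of it and leave the short cassette where it stands.

Things in the scene. Friction and masses are not known exactly. Their poses are not given: they have to be found in the camera images.
- cassette_mid (a point): Centre of the long grey plastic blade cassette, the one to dock; loose, upright, 0.14 kg, 66 mm tall. A block 76 (x) by 36 (y) by 30 mm high carries in its middle a grip fin 30 (x) by 16 (y) by 36 mm high; pinch the fin across y from above. This point is 33 mm above the underside, 3 mm above the block's top. x along its length, z up; same after a half turn about z.
- dock: Wooden dock fixed to the bench: open-topped pocket 92 (x) by 56 mm (y) for the long cassette, either way round. Origin: pocket centre at bench level, z up. Floor at 8 mm; walls upright to 20 mm, then flared 8 mm outward up to rims at 33 mm. Dark steel catch housing beyond its +x end (x 66 to 94 mm, 90 mm tall). With the cassette home, its centre is 41 mm above the bench.
- catch (a joint): Spring catch at the dock's +x end: steel bolt 18 mm wide. Value in m: 0 = out over the pocket, grows as pushed back to +x, to 0.03. At 0 its nose is 24 mm from pocket centre, underside at 40.5 mm height; its top slopes up and back to 54 mm at height 80. The cassette pushed down drives it back 6 to 22 mm, then it springs out 2.5 mm above the block's end. Pushing past it takes about 5 to 15 N.
- short_cassette_mid (a point): Centre (half-way up, 33 mm above the underside) of the other cassette, which is to be left alone: same grey plastic, width, height and fin thickness, but the block is only 46 mm long and the fin 24 mm long.
Mind the look-alikes: they are no part of the job. What is shaped like the part that bears cassette_mid but red is not meant.

How it is judged:
On the way:
1. the long cassette, over the dock, pushes the spring catch back by more than 4 mm (value of joint catch above 0.004 m and horizontal distance between cassette_mid and dock below 0.03 m), for 0.04 s.
At the end, for the whole second after the job is handed in: The long cassette stands in the dock on its floor: centre within 4 mm of 41 mm height and 20 mm of the pocket's centre, tilted under 0.12 rad, its length within 0.35 rad of the pocket's, either way round; the spring catch is out again over its end (value below 4 mm) (z of cassette_mid in the frame of dock between 0.037 and 0.045 m and horizontal distance between cassette_mid and dock below 0.02 m and angle between cassette_mid's own z axis and vertical below 0.12 rad and angle between the x axis of cassette_mid and the x axis of dock, either way round below 0.35 rad and value of joint catch below 0.004 m); the robot touches nothing.
It fails at once if the short cassette is moved by more than 20 mm (distance of short_cassette_mid from where it was at the start of the episode above 0.02 m).
It also fails if it takes over 38 s, if anything falls off the work surface, if the arm or the gripper's body presses on something with over 40 N, if the wrist force passes 120 N, or if a joint passes its speed limit or range.

## Robot

A 6-joint arm with a two-finger parallel gripper is mounted at the origin on the work surface. World frame = base frame: x ahead of the robot, y to its left, z up, the work surface at z = 0. Lengths are in m, angles in rad, forces in N, time in s.
With the tool pointing down it reaches from about 0.3 to 0.875 m from the base axis. Payload 6.4 kg.
Tool frame: the origin (TCP) lies at the very end of the fingers, on their centre line; the grasp point (between the pads) lies 19 mm behind it; x points along the fingers, z is the direction in which the jaws open and shut, and the axes are right-handed (so a half turn about x gives the same grasp; the last joint's range is limited). The gripper opens to 85 mm and grips with 20 to 120 N. Pads are 22 mm wide; open, the fingers measure 114 mm over their backs; the gripper's body (76 mm by 85 mm) begins 54 mm behind the grasp point. The pads swing forward as they close: fully open they stand 13 mm farther back than shut.
Start: joints at [-1.425, 0.181, 1.607, -0, 1.354, -0.206], TCP at [0.198, -0.54, 0.231] pointing down, gripper open.
Joint ranges: [-2.99, 2.99], [-0.89, 2.07], [0.3, 2.58], [-1.14, 4.28], [0, 2.63], [-3.12, 3.12]. Speed limits (rad/s): [2.57, 2.57, 3.01, 3.14, 3.14, 3.14].

## Interface

Orientations are given as a rotation vector (axis times angle).
In Python, from cell import get_obs, viewer, close_job gives the robot as it stands.
- The arm moves only by the tool move_arm, never from a script. Its argument "rows" is a list of rows, each a list of 7 numbers: the shift along the tool's x, y, z in mm, then the turn, a rotation vector about the tool's x, y, z in rad, then the closure, from -1 (fully open) to 1 (shut). A call has 1 to 5 rows; each row is the pose to reach, as a shift and turn from the pose measured when the call began, along the tool's axes at that moment; what a row does not reach only later rows make up. A row lasts 1/12 s, in which the tool goes at most 41.7 mm and 7.16 degrees, less where a joint would pass 70% of its speed; a pose out of reach is approached as far as the arm can. A call with a gripper value outside its range is refused whole. The fingers move at their own pace and stop on an object; "grip_force" is the grip in N (left out, the last holds). Time passes only in rows, so rows that repeat a pose let the fingers close. It gives the time, the measured TCP pose, the force and the opening at its end, in the units of the state.
- get_obs(): the state, without advancing time (a new reading comes with each control period).
- viewer.capture(name): name is "side" or "top"; returns a dict with "pixels" (420x560x3 uint8, blue, green, red), "fx", "fy", "cx", "cy" (pixels), "k1" (the pictures are not rectified: a ray, as slopes to the right and down, at radius r is drawn at 1 + k1 r^2 times it, then the intrinsics apply), "view" (4x4, takes a point from world to camera coordinates). Camera axes: x right, y down, z forward; pixel columns grow to the right and rows downward; lengths in m; the calibration is good to about 2 mm. A picture is of the moment at which its call begins. There is no depth.
- close_job(): hands the job in, once; it reports no verdict.
The state is a dict: "t": time; "joints": joint angles; "qvel": joint speeds; "joint_torque": joint torques, N m; "tcp_pos": TCP position; "orientation": TCP orientation; "contact_force": force on the tool from outside, world axes, zero at the start; "torque": the same for the moment, N m; "finger_gap": opening from 0.0 (shut) to 1.0 (fully open).
Only numpy, scipy, OpenCV 4.12 (cv2) and the standard library are available. Lean on these libraries where they do the work, as an engineer would, in place of code of your own. Each camera call takes 0.05 s, during which the arm holds its last target. There are 200 camera calls.

## Working session

There is one attempt and no reset: what is moved stays moved. The work goes in short steps, Python scripts to look and compute and a tool call to move; the robot and the scene stay as the last step left them, time stands still between calls to the robot, and variables do not carry over. Pictures are saved under pics/ and viewed, about 8 in all and at most 12, crops included, and the job is handed in when it is done.

Besides the shell and the picture viewer there is one more tool, called after ">>>" by a JSON object that holds its "op" and its "data". move_arm: Moves the arm, as the interface text tells. Its arguments: {"type":"object","properties":{"rows":{"type":"array"},"grip_force":{"type":"number"}},"required":["rows"]}

```bash
mkdir -p pics
cat > h.py <<'E'
import numpy as np, cv2
from cell import get_obs, viewer, close_job
from scipy.spatial.transform import Rotation as R
def cap(n,f):
    c=viewer.capture(n); cv2.imwrite(f'pics/{f}.png',c['pixels']); np.save(f'pics/{f}.npy',c,allow_pickle=True); return c
def load(f): return np.load(f'pics/{f}.npy',allow_pickle=True).item()
def ray(c,u,v):
    K=np.array([[c['fx'],0,c['cx']],[0,c['fy'],c['cy']],[0,0,1.]])
    p=cv2.undistortPoints(np.array([[[u,v]]],float),K,np.array([c['k1'],0,0,0,0.]))[0,0] if False else None
    d=np.array([(u-c['cx'])/c['fx'],(v-c['cy'])/c['fy']]); s=d.copy()
    for _ in range(30): s=d/(1+c['k1']*(s@s))
    V=np.array(c['view']); o=-V[:3,:3].T@V[:3,3]; w=V[:3,:3].T@np.array([*s,1]); return o,w/np.linalg.norm(w)
def onz(c,u,v,z):
    o,d=ray(c,u,v); return o+d*(z-o[2])/d[2]
def proj(c,P):
    q=np.array(c['view'])@np.array([*P,1]); s=q[:2]/q[2]; s=s*(1+c['k1']*(s@s))
    return np.array([c['fx']*s[0]+c['cx'],c['fy']*s[1]+c['cy']])
def tri(c1,p1,c2,p2):
    o1,d1=ray(c1,*p1);o2,d2=ray(c2,*p2)
    t=np.linalg.lstsq(np.c_[d1,-d2],o2-o1,rcond=None)[0]
    a,b=o1+t[0]*d1,o2+t[1]*d2; return (a+b)/2,np.linalg.norm(a-b)
E
sed -i '/K=np.array/d;/undistortPoints/d' h.py
python3 - <<'E'
from h import *
for n in('side','top'):
    c=cap(n,n+'0'); V=np.array(c['view']); print(n,c['fx'],c['k1'],-V[:3,:3].T@V[:3,3],V[2,:3])
print(get_obs())
E
```

```text
side 464.42264406186945 -0.06147373566755083 [0.28772552 0.66107674 0.60676189] [ 0.27299315 -0.71141203 -0.64758603]
top 416.43409832163843 -0.00631815164006651 [0.42545783 0.02256626 0.87619664] [ 0.09445093  0.01939682 -0.99534054]
{'t': 0.1, 'joints': array([-1.42529782e+00,  1.81462330e-01,  1.60789760e+00,  4.81335966e-07,
        1.35379111e+00, -2.06288945e-01]), 'qvel': array([ 1.13240691e-04, -3.15101600e-03, -3.22071777e-03, -3.47959105e-05,
        6.79667947e-04,  2.57460609e-04]), 'joint_torque': array([ 5.95769689e-04, -4.45875084e+01, -3.52239203e+01, -1.51210488e-04,
        4.13552843e-03,  4.92629749e-05]), 'tcp_pos': array([ 0.19808168, -0.53928459,  0.23048175]), 'orientation': array([ 0.94735757,  1.35643127, -0.94548072]), 'contact_force': array([-0.01482519,  0.39339652,  1.12785483]), 'torque': array([-0.00325787, -0.0332115 ,  0.04677607]), 'finger_gap': 0.9982278140412563}
```

View pics/side0.png

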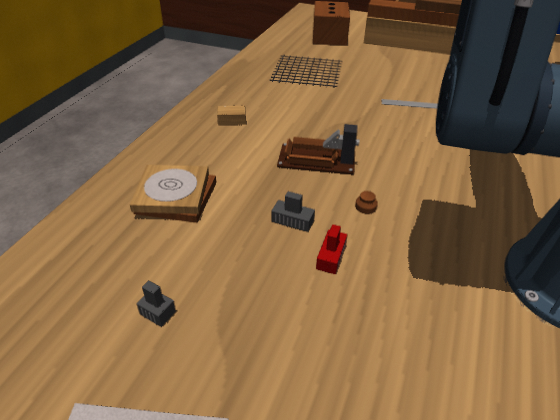

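View pics/top0.png

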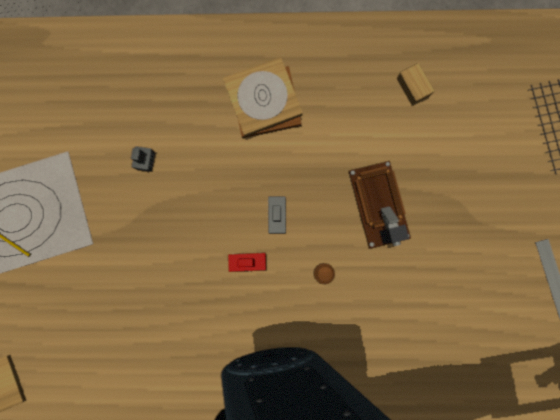

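Side view: the long grey cassette is at about (293,212), the short one at (155,303), the red decoy at (332,248) and the dock at (318,155). Top view: long cassette (277,215), dock (379,203) with the catch housing at (395,230), short one (142,158). Next I'll enlarge the parts that matter.

Run:
```python
from h import *
t=load('top0');s=load('side0')
def crop(c,x,y,w,h,k): return cv2.resize(c['pixels'][y:y+h,x:x+w],None,fx=k,fy=k,interpolation=cv2.INTER_CUBIC)
a=crop(t,340,150,80,60+45,5); b=crop(s,265,115,100,60+55,4)  
out=np.zeros((560,800,3),np.uint8); out[:525,:400]=a; out[:460,400:]=b
cv2.imwrite('pics/crop1.png',out)
# long cassette: grey mask blobs
for n,c,(x,y,w,h) in(('top',t,(255,180,45,70)),('side',s,(262,185,62,50))):
    p=c['pixels'][y:y+h,x:x+w].astype(int); m=((p.max(2)-p.min(2))<28).astype(np.uint8)
    m=cv2.morphologyEx(m,cv2.MORPH_OPEN,np.ones((3,3),np.uint8))
    k,l,st,ce=cv2.connectedComponentsWithStats(m); i=1+st[1:,4].argmax()
    cn=max(cv2.findContours((l==i).astype(np.uint8),0,1)[0],key=cv2.contourArea)
    print(n,st[i],ce[i]+[x,y],cv2.minAreaRect(cn), cv2.boxPoints(cv2.minAreaRect(cn))+[x,y])
    if n=='top':
        for q in cv2.boxPoints(cv2.minAreaRect(cn))+[x,y]: print(onz(t,*q,.03))
```

```text
top [ 14  17  17  36 610] [276.97377049 214.5557377 ] ((22.0, 34.5), (35.0, 16.0), 90.0) [[269. 197.]
 [285. 197.]
 [285. 232.]
 [269. 232.]]
[0.53595064 0.05278408 0.03      ]
[0.53571086 0.0200085  0.03      ]
[0.46406262 0.02049634 0.03      ]
[0.46424571 0.05301256 0.03      ]
side [  10    7   43   39 1098] [292.79326047 212.5428051 ] ((31.931194305419922, 25.229358673095703), (42.719051361083984, 33.42814254760742), 16.699243545532227) [[268.66972542 220.10092163]
 [278.27523232 188.08256626]
 [319.1926651  200.35779572]
 [309.5871582  232.37615204]]
```

View pics/crop1.png

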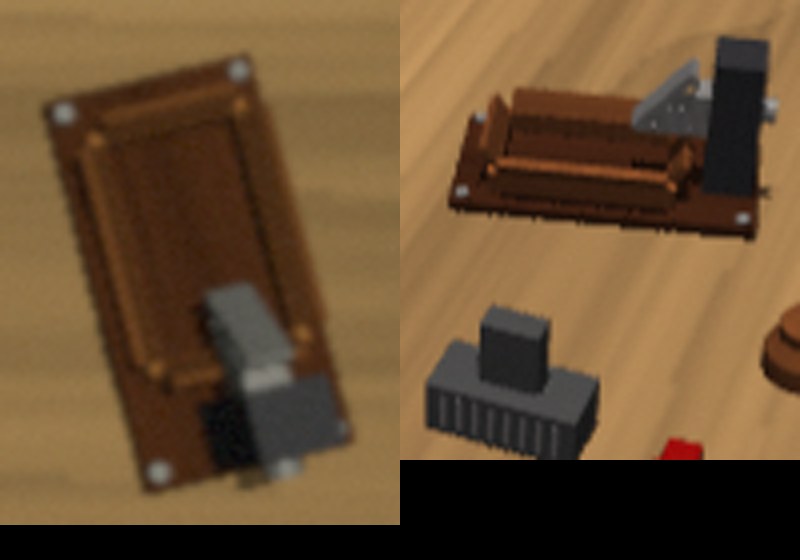

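The crop shows the dock's +x (catch) end pointing towards world -x. Base screws at top (353,172.6), (387.6,164), (371.6,244.4). Rim corner blocks at crop (95,138), (240,103), (305,330), (155,370). The cassette lies along world x.

Run:
```python
from h import *
t=load('top0');s=load('side0')
T=lambda x,y:(x/5+340-.4,y/5+150-.4); S=lambda x,y:((x-400)/4+265-.4,y/4+115-.4)
for n,a,b in(('fin',(276.5,213.5),S(519,316)),('scr1',T(65,113),S(480,117)if 0 else S(462,190)),('scr1b',T(238,70),S(480,117)),('scr3',T(158,472),S(743,217)),
  ('postFL',T(95,138),S(490,166)),('postFR',T(155,370),S(672,186))): print(n,tri(t,a,s,b))
P=[onz(t,*T(*q),.033) for q in((95,138),(240,103),(305,330),(155,370))]
print(np.round(P,4),'centre',np.mean(P,0))
for a,b in((0,3),(1,2)): d=P[b]-P[a]; print('yaw',np.arctan2(d[1],d[0]),np.linalg.norm(d))
for a,b in((0,1),(3,2)): d=P[b]-P[a]; print('yaw-y',np.arctan2(d[1],d[0])+np.pi/2,np.linalg.norm(d))
Q=[onz(t,*T(*q),.006) for q in((65,113),(238,70),(158,472))]; d=Q[2]-Q[0]; print(np.round(Q,4),np.arctan2(d[1],d[0]),np.linalg.norm(d))
yaw=np.arctan2(d[1],d[0]);print('plate mid line',(Q[0]+Q[1])/2)
o=get_obs(); M=R.from_rotvec(o['orientation']).as_matrix(); print(M)
```

```text
fin (array([0.50018014, 0.03734936, 0.06765364]), np.float64(0.003451482903520681))
scr1 (array([ 0.59166789, -0.12236932,  0.00813207]), np.float64(0.003073313059316981))
scr1b (array([ 0.6096404 , -0.19567842,  0.00733139]), np.float64(0.003140326745345261))
scr3 (array([ 0.44065793, -0.15723477,  0.0093628 ]), np.float64(0.0030168449565279747))
postFL (array([ 0.5788592 , -0.13224423,  0.02134139]), np.float64(0.0036804589612512073))
postFR (array([ 0.48178725, -0.15494564,  0.02012066]), np.float64(0.002149122470476755))
[[ 0.575  -0.1306  0.033 ]
 [ 0.589  -0.19    0.033 ]
 [ 0.4957 -0.2134  0.033 ]
 [ 0.4799 -0.1525  0.033 ]] centre [ 0.53490745 -0.17160416  0.033     ]
yaw -2.9148801332331784 0.09758147398338236
yaw -2.896102402664303 0.09614664638678946
yaw-y 0.2315219452426207 0.061044384433594424
yaw-y 0.2544761602861074 0.0628732185642249
[[ 0.5906 -0.1231  0.006 ]
 [ 0.6084 -0.1964  0.006 ]
 [ 0.4392 -0.1583  0.006 ]] -2.9133845248012005 0.15535927381445583
plate mid line [ 0.59947241 -0.15974154  0.006     ]
[[-2.25478886e-04  9.38758371e-01  3.44576072e-01]
 [ 1.54198992e-03  3.44575998e-01 -9.38757159e-01]
 [-9.99998786e-01  3.19662912e-04 -1.52525056e-03]]
```

>>> {"op": "move_arm", "data": {"rows": [[0,482,-437,0.352,0,0,-1],[0,482,-437,0.352,0,0,-1],[0,482,-437,0.352,0,0,-1],[0,482,-437,0.352,0,0,-1],[0,482,-437,0.352,0,0,-1]], "grip_force": 100}}

```text
t: 0.52
tcp_pos: [0.295, -0.3532, 0.2308]
orientation: [1.212, 1.211, -1.209]
contact_force: [0.8, -0.2, 0.6]
finger_gap: 1.004
```

```bash
cat > go.py <<'E'
import sys
from h import *
# target world x y z, yaw of tool y axis
x,y,z,a=map(float,sys.argv[1:5]); o=get_obs(); M=R.from_rotvec(o['orientation']).as_matrix()
G=np.array([[0,np.cos(a),np.sin(a)],[0,np.sin(a),-np.cos(a)],[-1,0,0]])
print('t',round(o['t'],2),'tcp',o['tcp_pos'].round(4),'F',o['contact_force'].round(1),'gap',round(o['finger_gap'],3))
print((M.T@(np.array([x,y,z])-o['tcp_pos'])*1e3).round(1).tolist()+R.from_matrix(M.T@G).as_rotvec().round(3).tolist())
E
python3 go.py .5 .037 .23 0
```

```text
t 0.52 tcp [ 0.295  -0.3532  0.2308] F [ 0.8 -0.2  0.6] gap 1.004
[1.6, 204.4, -390.5, -0.001, -0.002, 0.0]
```

>>> {"op": "move_arm", "data": {"rows": [[0,204,-390,0,0,0,-1],[0,204,-390,0,0,0,-1],[0,204,-390,0,0,0,-1],[0,204,-390,0,0,0,-1],[0,204,-390,0,0,0,-1]]}}

```text
t: 0.93
tcp_pos: [0.3916, -0.1685, 0.2314]
orientation: [1.212, 1.21, -1.21]
contact_force: [0.8, -1.2, -0.9]
finger_gap: 1.0
```

```bash
python3 go.py .5 .037 .13 0
```

```text
t 0.93 tcp [ 0.3916 -0.1685  0.2314] F [ 0.8 -1.2 -0.9] gap 1.0
[101.8, 108.1, -205.5, -0.002, -0.002, 0.0]
```

>>> {"op": "move_arm", "data": {"rows": [[0,108,-205,0,0,0,-1],[0,108,-205,0,0,0,-1],[30,108,-205,0,0,0,-1],[60,108,-205,0,0,0,-1],[100,108,-205,0,0,0,-1]]}}

```text
t: 1.35
tcp_pos: [0.483, 0.0009, 0.178]
orientation: [1.213, 1.205, -1.204]
contact_force: [1.2, -0.2, 0.3]
finger_gap: 1.0
```

```bash
python3 go.py .5 .037 .11 0
```

```text
t 1.35 tcp [0.483  0.0009 0.178 ] F [ 1.2 -0.2  0.3] gap 1.0
[68.1, 16.5, -36.1, -0.0, -0.001, -0.006]
```

>>> {"op": "move_arm", "data": {"rows": [[30,16,-36,0,0,0,-1],[50,16,-36,0,0,0,-1],[68,16,-36,0,0,0,-1],[68,16,-36,0,0,0,-1]]}}

```text
t: 1.68
tcp_pos: [0.4961, 0.0385, 0.1057]
orientation: [1.209, 1.213, -1.208]
contact_force: [-0.8, -0.3, -0.0]
finger_gap: 1.001
```

```bash
python3 go.py .5 .037 .036 0
python3 - <<'E'
from h import *
s=cap('side','s1'); t=cap('top','t1')
a=cv2.resize(s['pixels'][80:270,220:390],None,fx=2.3,fy=2.3); b=cv2.resize(t['pixels'][150:340,190:360],None,fx=2.3,fy=2.3)
cv2.imwrite('pics/m1.png',np.hstack([a,b]))
E
```

```text
t 1.68 tcp [0.4961 0.0385 0.1057] F [-0.8 -0.3 -0. ] gap 1.001
[69.7, 4.1, 1.7, 0.002, -0.003, 0.002]
```

View pics/m1.png

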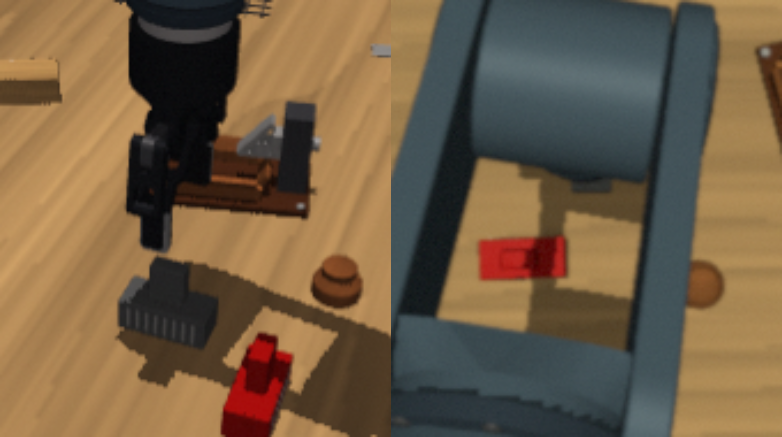

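The open fingers straddle the fin of the long cassette (fin at crop (168,280), front finger tip at (155,240)). I'm descending.

>>> {"op": "move_arm", "data": {"rows": [[20,4,2,0,0,0,-1],[40,4,2,0,0,0,-1],[55,4,2,0,0,0,-1],[67,4,2,0,0,0,-1],[67,4,2,0,0,0,-1]]}}

```text
t: 2.2
tcp_pos: [0.5025, 0.0345, 0.0422]
orientation: [1.213, 1.208, -1.207]
contact_force: [0.1, 0.1, 0.6]
finger_gap: 0.999
```

```bash
python3 go.py .5 .037 .036 0
```

```text
t 2.2 tcp [0.5025 0.0345 0.0422] F [0.1 0.1 0.6] gap 0.999
[6.2, -2.5, -2.5, -0.001, -0.002, -0.003]
```

>>> {"op": "move_arm", "data": {"rows": [[5,0,-1,0,0,0,-1],[5,0,-1,0,0,0,1],[5,0,-1,0,0,0,1],[5,0,-1,0,0,0,1],[5,0,-1,0,0,0,1]]}}

```text
t: 2.62
tcp_pos: [0.5032, 0.0354, 0.0381]
orientation: [1.213, 1.206, -1.206]
contact_force: [0.5, -0.3, 1.2]
finger_gap: 0.455
```

>>> {"op": "move_arm", "data": {"rows": [[0,0,0,0,0,0,1],[0,0,0,0,0,0,1],[0,0,0,0,0,0,1],[0,0,0,0,0,0,1]]}}

```text
t: 2.95
tcp_pos: [0.5037, 0.0354, 0.0387]
orientation: [1.214, 1.206, -1.206]
contact_force: [-1.0, 0.9, 5.6]
finger_gap: 0.169
```

```bash
python3 go.py .537 -.174 .16 0.235
```

```text
t 2.95 tcp [0.5037 0.0354 0.0387] F [-1.   0.9  5.6] gap 0.169
[-121.4, 34.2, 209.2, -0.236, -0.001, -0.005]
```

>>> {"op": "move_arm", "data": {"rows": [[-15,0,0,0,0,0,1],[-40,0,0,0,0,0,1],[-75,0,0,0,0,0,1],[-110,0,0,0,0,0,1],[-121,0,0,0,0,0,1]]}}

```text
t: 3.37
tcp_pos: [0.5056, 0.0349, 0.1646]
orientation: [1.216, 1.2, -1.201]
contact_force: [1.5, 0.5, 0.4]
finger_gap: 0.166
```

```bash
python3 go.py .537 -.174 .16 0.235
python3 - <<'E'
from h import *
s=cap('side','s2')
cv2.imwrite('pics/m2.png',cv2.resize(s['pixels'][60:240,200:400],None,fx=3,fy=3))
E
```

```text
t 3.37 tcp [0.5056 0.0349 0.1646] F [1.5 0.5 0.4] gap 0.166
[4.9, 31.6, 208.8, -0.236, 0.001, -0.012]
```

View pics/m2.png

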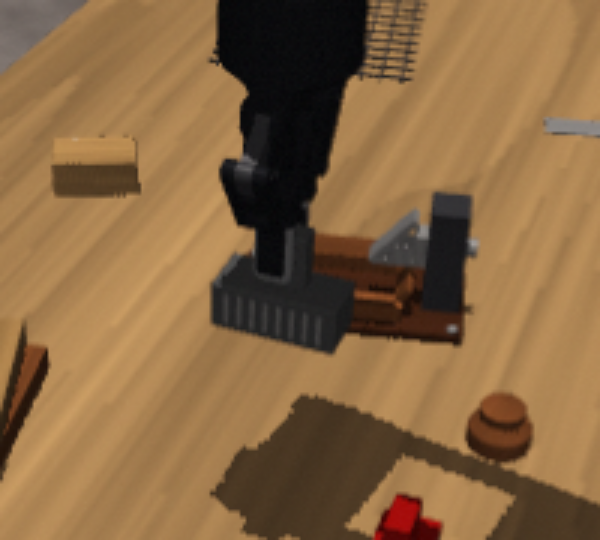

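The cassette is held level, with the front-face bottom corners at about crop (212,322) and (333,352). The fin appears slightly off-centre in the fingers, so I'll compute the offset.

Run:
```python
from h import *
s=load('s2'); y=.0349+.018
for q in((212,322),(333,352),(214,287),(351,290)):
    o,d=ray(s,q[0]/3+200-.33,q[1]/3+60-.33); yy=y if q[0]<340 else y-.036; p=o+d*(yy-o[1])/d[1]; print(q,p.round(4))
```

```text
(212, 322) [0.5432 0.0529 0.1264]
(333, 352) [0.4685 0.0529 0.1265]
(214, 287) [0.5419 0.0529 0.1515]
(351, 290) [0.4709 0.0169 0.1456]
```

>>> {"op": "move_arm", "data": {"rows": [[5,32,209,-0.236,0,0,1],[5,32,209,-0.236,0,0,1],[5,32,209,-0.236,0,0,1],[5,32,209,-0.236,0,0,1],[5,32,209,-0.236,0,0,1]]}}

```text
t: 3.83
tcp_pos: [0.5349, -0.1636, 0.1581]
orientation: [1.039, 1.303, -1.026]
contact_force: [1.3, 1.4, -0.9]
finger_gap: 0.168
```

```bash
python3 go.py .537 -.174 .16 0.235
```

```text
t 3.83 tcp [ 0.5349 -0.1636  0.1581] F [ 1.3  1.4 -0.9] gap 0.168
[-1.9, -0.4, 10.6, 0.0, 0.001, -0.011]
```

>>> {"op": "move_arm", "data": {"rows": [[0,0,10,0,0,-0.01,1],[15,0,10,0,0,-0.01,1],[25,0,10,0,0,-0.01,1],[25,0,10,0,0,-0.01,1]]}}

```text
t: 4.17
tcp_pos: [0.5348, -0.1716, 0.1286]
orientation: [1.035, 1.317, -1.036]
contact_force: [0.1, 0.7, -1.1]
finger_gap: 0.166
```

```bash
python3 go.py .537 -.174 .13 0.235
python3 - <<'E'
from h import *
s=cap('side','s3'); t=cap('top','t3')
a=cv2.resize(s['pixels'][90:190,260:370],None,fx=3.6,fy=3.6); b=cv2.resize(t['pixels'][150:250,335:445],None,fx=3.6,fy=3.6)
cv2.imwrite('pics/m3.png',np.hstack([a,b]))
E
```

```text
t 4.17 tcp [ 0.5348 -0.1716  0.1286] F [ 0.1  0.7 -1.1] gap 0.166
[-1.4, 1.6, 2.8, 0.0, -0.004, 0.004]
```

View pics/m3.png

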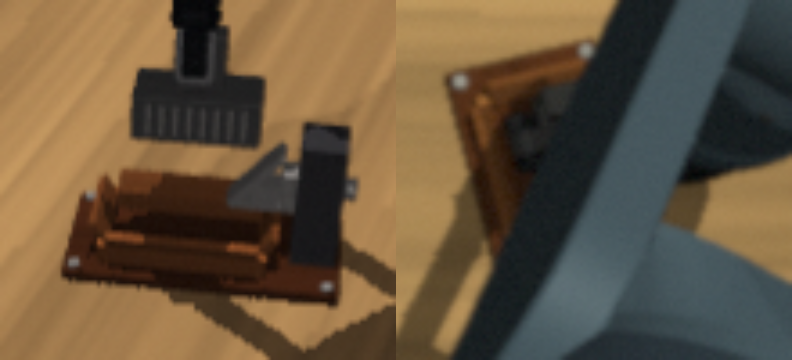

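The cassette is above the pocket. Front-face bottom corners at crop (131,137) and (262,147), pocket front corner blocks at about (110,240) and (268,262). I'll check the alignment along the dock axis in this one view.

Run:
```python
from h import *
s=load('s3'); u=np.array([np.cos(.235),np.sin(.235),0]); n=np.array([-u[1],u[0],0]); tcp=np.array([.5348,-.1716,.1286])
px=lambda q:(q[0]/3.6+260-.36,q[1]/3.6+90-.36)
A=[]
for q in((131,137),(262,147)):
    o,d=ray(s,*px(q)); p=o+d*((tcp+.018*n-o)@n)/(d@n); A.append(p); print(p.round(4),((p-tcp)@u).round(4))
for q in((110,240),(268,262)):
    p=onz(s,*px(q),.021); print('post',p.round(4),((p-tcp)@u).round(4),((p-tcp)@n).round(4))
```

```text
[ 0.5672 -0.1453  0.0897] 0.0376
[ 0.4921 -0.1633  0.0909] -0.0396
post [ 0.5743 -0.1344  0.021 ] 0.0471 0.0269
post [ 0.4781 -0.15    0.021 ] -0.0501 0.0342
```

>>> {"op": "move_arm", "data": {"rows": [[10,1,2,0,0,0,1],[20,1,2,0,0,0,1],[30,1,2,0,0,0,1],[38,1,2,0,0,0,1],[46,1,2,0,0,0,1]], "grip_force": 115}}

```text
t: 4.68
tcp_pos: [0.5396, -0.1738, 0.0861]
orientation: [1.034, 1.31, -1.032]
contact_force: [3.7, 1.3, 9.1]
finger_gap: 0.164
```

```bash
python3 go.py .536 -.173 .046 0.235
```

```text
t 4.68 tcp [ 0.5396 -0.1738  0.0861] F [3.7 1.3 9.1] gap 0.164
[40.1, -3.4, -1.7, 0.002, 0.001, -0.002]
```

>>> {"op": "move_arm", "data": {"rows": [[8,-2,0,0,0,0,1],[16,-3,0,0,0,0,1],[24,-3,0,0,0,0,1],[32,-3,0,0,0,0,1],[38,-3,0,0,0,0,1]]}}

```text
t: 5.1
tcp_pos: [0.5364, -0.1743, 0.0468]
orientation: [1.034, 1.311, -1.032]
contact_force: [-0.2, -0.3, 5.4]
finger_gap: 0.164
```

```bash
python3 go.py .536 -.173 .046 0.235
```

```text
t 5.1 tcp [ 0.5364 -0.1743  0.0468] F [-0.2 -0.3  5.4] gap 0.164
[0.8, -0.1, -1.3, 0.002, 0.0, -0.001]
```

>>> {"op": "move_arm", "data": {"rows": [[3,0,0,0,0,0,1],[5,0,0,0,0,0,1],[5,0,0,0,0,0,1]]}}

```text
t: 5.35
tcp_pos: [0.5364, -0.1744, 0.0466]
orientation: [1.032, 1.312, -1.033]
contact_force: [-17.1, 10.6, 48.3]
finger_gap: 0.168
```

```bash
python3 go.py .536 -.173 .046 0.235
python3 - <<'E'
from h import *
s=cap('side','s4')
cv2.imwrite('pics/m4.png',cv2.resize(s['pixels'][90:190,260:370],None,fx=5,fy=5))
E
```

```text
t 5.35 tcp [ 0.5364 -0.1744  0.0466] F [-17.1  10.6  48.3] gap 0.168
[0.6, -0.0, -1.4, 0.003, -0.0, 0.0]
```

View pics/m4.png

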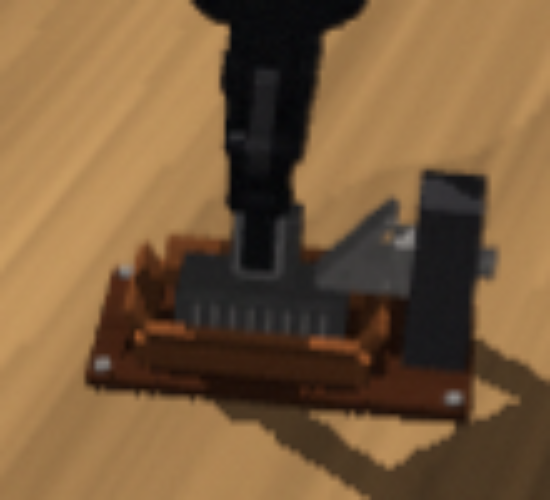

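The cassette is on the floor: 48 N down with no further travel. The bolt nose at crop (315,285) is out over the block's end. I'll ease off, open and rise.

>>> {"op": "move_arm", "data": {"rows": [[0,0,0,0,0,0,1],[0,0,0,0,0,0,1],[0,0,0,0,0,0,-1],[0,0,0,0,0,0,-1],[0,0,0,0,0,0,-1]]}}

```text
t: 5.82
tcp_pos: [0.5354, -0.1741, 0.0454]
orientation: [1.032, 1.315, -1.034]
contact_force: [-0.3, 0.0, 0.4]
finger_gap: 0.584
```

>>> {"op": "move_arm", "data": {"rows": [[0,0,0,0,0,0,-1],[0,0,0,0,0,0,-1],[-10,0,0,0,0,0,-1],[-25,0,0,0,0,0,-1],[-50,0,0,0,0,0,-1]]}}

```text
t: 6.23
tcp_pos: [0.5338, -0.1732, 0.0942]
orientation: [1.032, 1.32, -1.035]
contact_force: [0.8, -0.4, -0.9]
finger_gap: 1.0
```

>>> {"op": "move_arm", "data": {"rows": [[-40,0,0,0,0,0,-1],[-80,0,0,0,0,0,-1],[-100,0,0,0,0,0,-1],[-100,0,0,0,0,0,-1],[-100,0,0,0,0,0,-1]]}}

```text
t: 6.65
tcp_pos: [0.5354, -0.174, 0.1964]
orientation: [1.032, 1.315, -1.034]
contact_force: [-0.2, 0.6, -0.8]
finger_gap: 1.004
```

```bash
python3 go.py .536 -.173 .2 0.235
python3 - <<'E'
from h import *
s=cap('side','s5'); t=cap('top','t5')
a=cv2.resize(s['pixels'][90:190,260:370],None,fx=5,fy=5)
cv2.imwrite('pics/m5.png',a)
E
```

```text
t 6.65 tcp [ 0.5354 -0.174   0.1964] F [-0.2  0.6 -0.8] gap 1.004
[-3.6, 0.8, -0.9, 0.002, -0.002, 0.003]
```

View pics/m5.png

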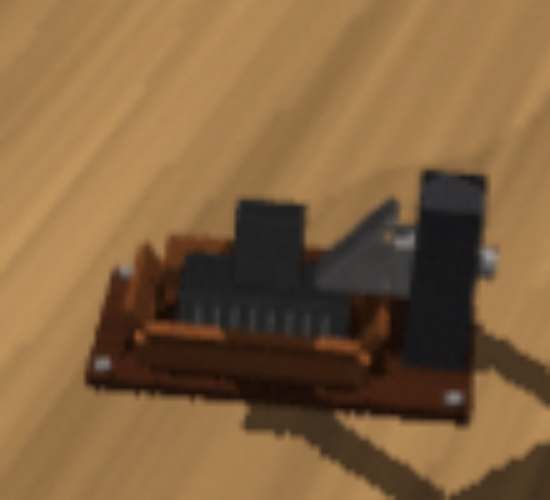

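The cassette stands upright and level in the dock, and the gripper is clear. The bolt nose is at full-image (323,147), the same place as at the start (323,146), so the catch is fully out. I'll do one check of fin height and then hand in.

Run:
```python
from h import *
s=load('s5'); a=s['pixels']; b=load('side0')['pixels']
print('expected fin-top px',proj(s,[.5355,-.174,.074]),'seen',(271/5+260,203/5+90))
d=cv2.absdiff(a,b)[275:330,130:180].max(); print('short cassette px diff',d)
print(close_job())
```

```text
expected fin-top px [314.03162244 130.58292267] seen (314.2, 130.6)
short cassette px diff 5
the job is handed in; nothing more can be done
None
```

I pinched the long grey cassette by its fin and pushed it straight down past the spring catch into the dock. I let go, rose clear and handed the job in at about 6.8 s of the 38 s allowed; `close_job` gave no verdict.

- **Seated:** the arm pressed down with 48 N and the cassette went no lower. The top of the fin appeared at pixel (314.2, 130.6), against (314.0, 130.6) expected for a cassette sitting fully home.
- **Catch:** the bolt nose is back where it was before the push, about (323, 147) against (323, 146), out over the block's end. I didn't read the catch value itself, so the push-back of more than 4 mm on the way down is inferred from the bolt ending up over the block.
- **Gripper:** it was open and about 0.15 m above the dock at the end, with the force reading near zero.
- **Short cassette:** it didn't move; the side view of it is unchanged from the start.
- **Disagreements:** sight lines from the two cameras missed each other by 2 to 4 mm. I triangulated the rim corner blocks at 21 mm, not the 33 mm given for the rims, so I took them as lower corners. Both are well within the pocket's clearance.

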